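# Free the sagging bolt and hold the ink cage's gate ajar

### The job

The fish lino block lies in the way of the ink cage's gate: first slide it, flat on the worktop and without lifting it, to the middle of the cork mat. Then take the red bolt knob, lift the sagging bolt over the bent-up tongue of its keeper while pulling it back out of the keeper, and swing the gate about 30 degrees open towards you. The gate springs shut, so finish while still gripping the red knob and holding the gate still at that angle with the bolt drawn back; leave the jar, lid, gouge and baren where they are.

Things in the scene. Friction and masses are not known exactly. Their poses are not given: they have to be found in the camera images.
- block_center (a point): centre of the loose printing block (blue carved fish on a chipboard base), base 60 x 96 mm and 22 mm high with the thin carved relief above to 26 mm, about 0.1 kg; the point lies 11 mm above its underside; its x axis runs along the 60 mm width (grip it there), y along the 96 mm length. It starts on the worktop in front of the gate
- mat: square cork mat, 170 x 170 mm and under 1 mm thick, fixed on the worktop; origin at its centre
- cage: fixed bench-top ink cage of grey posts and wire, blue gate in front; 150 mm deep, 360 wide, 150 high; origin on the worktop, midway across and 100 mm behind the gate's front face; x axis from gate to back, y to the left, z up. The keeper, an open-topped steel saddle on the right front post, is centred at x = -118, y = -174 mm and reaches from z = 110 to 153 and forward to x = -136
- gate_hinge (a point): foot of the gate's upright hinge axis, at the left front of the cage, at x = -100, y = 150, z = 0 mm in the cage's frame. Gate 290 mm wide, its top edge 150 mm above the worktop
- gate (a joint): angle of the gate in rad: 0 shut, grows as its right-hand free end swings out towards the robot (clockwise from above), to 1.4. A spring shuts it with 0.5 N m when shut to 0.8 N m at 30 degrees, about 5 N at the drawn-back knob. It can open by only 0.02 rad until the bolt's nose is out of the keeper
- bolt (a joint): how far the bolt is drawn back along the gate, in m: 0 shot in the keeper, to 0.055; grows towards the hinge (to the left, +y of the cage, when the gate is shut). Its friction is about 1.5 N and it stays where it is left. Its nose hooks behind the keeper's tongue and catches after about 3 mm unless the bolt is lifted; the nose has left the keeper at about 0.025
- bolt_lift (a joint): how far the bolt is raised in its worn staples, in m: 0 sagging (its own weight, 2 N, pulls it down), to 0.018; straight up, level. The nose clears the tongue above 0.008
- bolt_knob: red upright round knob of the bolt, 18 mm in diameter with a 21 mm rim at the top, 29 mm high, on a 10 mm steel stem; origin on its axis, 15 mm below its top, 190 mm above the worktop when the bolt sags and 40 mm above the gate's top edge. With gate shut and bolt shot it is at x = -118, y = -60 mm in the cage's frame; from the hinge axis it is 18 mm in front of the gate's face and 210 mm along the gate less the bolt's draw. It moves with gate, bolt and lift
- jar_black: loose open black ink jar, 74 mm in diameter, 83 mm high, a bystander; origin under its centre
- lid_black: loose black screw lid, 77 mm in diameter, 16 mm high, a bystander; origin under its centre
- cutter_u: loose gouge with a pale wooden mushroom handle, 106 mm long, 29 mm wide, 28 mm high, a bystander; origin under its middle
- baren: loose round baren (rubbing pad with a brown grip), 105 mm in diameter, 34 mm high, a bystander; origin under its centre
Things that resemble listed ones, but are neither listed nor needed, are in the scene too. There is more than one size of the part that bears block_center; the job needs the larger.

How it is judged:
By the outcome, as a careful person would: the job done as asked, in the order asked, and still so for the second after the job is handed in, while the arm keeps its last pose, push and grip.
It also fails if it takes over 48 s, if anything falls off the work surface, if the arm or the gripper's body presses on something with over 40 N, if the wrist force passes 120 N, or if a joint passes its speed limit or range.

### The arm

A 6-joint arm with a two-finger parallel gripper is mounted at the origin on a cart in front of the work surface, level with it; the furniture and walls round the work are solid. World frame = base frame: x ahead of the robot, y to its left, z up, the work surface at z = 0. Lengths are in mm, angles in rad, forces in N, time in s.
With the tool pointing down it reaches from about 375 to 975 mm from the base axis. Payload 3.8 kg.
Tool frame: the origin (TCP) lies between the finger pads; the fingertips stand 19 mm ahead of it and the grasp point (between the pads) is the TCP; z points along the fingers, y is the direction in which the jaws open and shut (so a half turn about z gives the same grasp; the last joint's range is limited). The gripper opens to 85 mm and grips with 20 to 120 N. Pads are 22 mm wide; open, the fingers measure 114 mm over their backs; the gripper's body (76 mm by 85 mm) begins 54 mm behind the grasp point. The pads swing forward as they close: fully open they stand 13 mm farther back than shut.
Start: joints at [1.116, 0.264, 1.604, -0, 1.274, -0.037], TCP at [273.879, 616.935, 250.28] pointing down, gripper open.
Joint ranges: [-2.63, 2.63], [-0.94, 2.18], [0.31, 2.57], [-1.31, 4.45], [0, 2.66], [-2.55, 2.55]. Speed limits (rad/s): [2.57, 2.57, 3.14, 3.14, 3.14, 3.14].

### API

Orientations are given as a unit quaternion [w, x, y, z].
In Python, from rig import arm gives the robot as it stands.
- The arm moves only by the shell command python3 -m pendant 'ROWS' [FORCE]. ROWS is JSON, a list of rows, each a list of 3 entries, a list of its own where there are three numbers: the gripper command: -1 is fully open, 1 is shut, values between are in proportion, then the shift along the tool's x, y, z in cm, then the turn about the tool's z in rad. A call has exactly 10 rows; each row is the pose to reach, as a shift and turn from the pose measured when the call began, along the tool's axes at that moment; what a row does not reach only later rows make up. A row lasts 1/8 s, in which the tool goes at most 62.5 mm and 10.7 degrees, less where a joint would pass 70% of its speed; a pose out of reach is approached as far as the arm can. A call with a gripper value outside its range is refused whole. The fingers move at their own pace and stop on an object; FORCE is the grip in N (left out, the last holds). Time passes only in rows, so rows that repeat a pose let the fingers close, or fill a call up. It gives the time, the measured TCP pose, the force and the opening at its end, in the units of the state.
- arm.sense(): the state, without advancing time (a new reading comes with each control period).
- arm.grab_frame(name): name is "side" or "top" or "wrist"; returns (picture, depth): 420x560x3 uint8, red, green, blue; 420x560 float32, mm along the optical axis (not along the pixel's ray), 0 where there is no reading.
- arm.camera_params(name): a dict with "vertical_fov" (degrees; the focal length in pixels is half the picture's height over the tangent of half this angle, whatever the lens; pixels are square), "cx", "cy" (the principal point, pixels), "world_from_camera" (4x4, takes a point from camera to world coordinates); the wrist camera has in their place "hand_eye" (4x4, takes a point from camera to tool coordinates, whose origin is the TCP and whose axes are the flange's). Camera axes: x right, y down, z forward; pixel columns grow to the right and rows downward; lengths in mm; the calibration is good to about 2 mm. A picture is of the moment at which its call begins: read the wrist's pose just before it. camera_params takes no time and is no camera call.
- arm.finish_job(): hands the job in, once; it reports no verdict.
Trained networks look in the newest picture that a camera, given by its name, has taken for a name from the list of things; names that differ only in an ending like _2 or _b are one class to them, and where a whole thing is asked for, a point or a joint stands for the part that bears it (a point fixed in the world has none). Each returns a list of dicts, best first, with "score" (0 to 1); they miss things now and then, are a little off and sometimes report something else, mostly with a low value. They report only what shows in the picture. A call takes as long as a camera call. They do not tell look-alikes from the thing itself.
- arm.spot_in(camera, label): "point" ([x, y, z] in mm, in world coordinates, good to about 4 mm: the middle of the surface that is visible of it).
- arm.landmark_of(camera, label): "point" ([x, y, z] in mm, in world coordinates, good to about 4 mm: a listed point, or the origin of a listed thing).
The state is a dict: "time_s": time; "joint_pos": joint angles; "qvel": joint speeds; "tau": joint torques, N m; "tool_pos": TCP position; "orientation": TCP orientation; "force": force on the tool from outside, world axes, zero at the start; "wrist_torque": the same for the moment, N m; "gripper_width": finger opening in mm.
Only numpy, scipy, OpenCV 4.12 (cv2) and the standard library are available. Lean on these libraries where they do the work, as an engineer would, in place of code of your own. Each camera call takes 0.05 s, during which the arm holds its last target. There are 200 camera calls.

## Working session

There is one attempt and no reset: what is moved stays moved. The work goes in short steps, Python scripts to look and compute and a shell command to move; the robot and the scene stay as the last step left them, time stands still between calls to the robot, and variables do not carry over. Pictures are saved under pics/ and viewed, on a budget of 10 in all, crops included, one or two more only if the job needs it, and the job is handed in when it is done.

```bash
mkdir -p pics; ls
cat > h.py <<'E'
import numpy as np, cv2
from scipy.spatial.transform import Rotation as R
from rig import arm
def pose():
    s=arm.sense(); q=s["orientation"]; return np.array(s["tool_pos"]), R.from_quat([q[1],q[2],q[3],q[0]]).as_matrix(), s
def cam(name):
    c=arm.camera_params(name); f=210/np.tan(np.radians(c["vertical_fov"])/2)
    if name=="wrist":
        p,Rm,_=pose(); T=np.eye(4);T[:3,:3]=Rm;T[:3,3]=p; T=T@np.array(c["hand_eye"])
    else: T=np.array(c["world_from_camera"])
    return f,c["cx"],c["cy"],T
def pts(name,depth,K=None):
    f,cx,cy,T=K or cam(name); v,u=np.mgrid[:420,:560]
    P=np.stack([(u-cx)/f*depth,(v-cy)/f*depth,depth,np.ones_like(depth)],-1)@T.T
    return P[...,:3]
def px(name,p,K=None):
    f,cx,cy,T=K or cam(name); q=np.linalg.inv(T)@np.r_[p,1]; return (f*q[0]/q[2]+cx, f*q[1]/q[2]+cy)
def rel(target,yaw=None):
    p,Rm,s=pose(); return Rm.T@(np.array(target)-p)/10
E
python3 - <<'E'
from h import *
np.set_printoptions(precision=1,suppress=True)
p,Rm,s=pose(); print(p,Rm,s["time_s"])
ims=[]
for n in("top","side"):
    im,d=arm.grab_frame(n); ims.append(im)
    np.savez(f"{n}.npz",im=im,d=d)
    cv2.imwrite(f"pics/{n}0.png",im[...,::-1])
    for l in ["block_center","mat","cage","gate_hinge","bolt_knob","jar_black","lid_black","cutter_u","baren"]:
        r=arm.landmark_of(n,l)
        print(n,l,[(np.array(x["point"]),round(x["score"],2),np.array(px(n,x["point"]))) for x in r[:3]])
E
```

```text
pics
[273.6 616.3 248.9] [[-0.9  0.4 -0. ]
 [ 0.4  0.9 -0. ]
 [ 0.  -0.  -1. ]] 0.0
top block_center [(array([538.9,  -7.8,   9.4]), 0.77, array([254.5, 230.8])), (array([403.1,  24.2,  10.9]), 0.73, array([243.9, 273.6])), (array([359.7, 232.6,  -2.8]), 0.65, array([178. , 287.4]))]
top mat [(array([ 477.2, -352.9,    2.1]), 0.95, array([362.7, 250.7])), (array([641.1, -21.1, 186.4]), 0.47, array([257. , 188.8]))]
top cage [(array([754.5,  40.9,  -0.2]), 0.77, array([240.4, 165.3]))]
top gate_hinge [(array([653.7, 191.6,  -1.3]), 0.58, array([193.4, 195.6]))]
top bolt_knob [(array([642.5, -20.2, 186.8]), 0.51, array([256.7, 188.3])), (array([655.2, 187.3,  -0.2]), 0.51, array([194.7, 195.1]))]
top jar_black [(array([439.9, 250.2,  -5. ]), 0.96, array([173.3, 261.9]))]
top lid_black [(array([364. , 236.7,  -0.9]), 0.82, array([176.6, 286. ]))]
top cutter_u [(array([ 654.3, -305.1,   -0.6]), 0.43, array([346.8, 196. ]))]
top baren [(array([ 631.9, -443.1,    2.5]), 0.62, array([389.7, 202.9]))]
side block_center [(array([537.7,  -5.9,  10.6]), 0.87, array([249. , 242.1])), (array([402.3,  24.4,   9.4]), 0.79, array([200.2, 252.5])), (array([ 483.6, -352.8,   -4.5]), 0.69, array([310.9, 331.7]))]
side mat [(array([ 483.8, -351. ,   -0.2]), 0.69, array([310.6, 329.7]))]
side cage [(array([757.8,  44.6,  -0.3]), 0.63, array([300.5, 216.1]))]
side gate_hinge [(array([659.8, 188.1,   3.9]), 0.93, array([250.2, 204.4]))]
side bolt_knob [(array([638.8, -20.4, 194.2]), 0.48, array([283.2, 176.3]))]
side jar_black [(array([441.9, 247.9,   0.1]), 0.61, array([180.9, 215.8]))]
side lid_black [(array([361. , 232.9,   2.6]), 0.65, array([157.7, 224.7]))]
side cutter_u [(array([ 653.1, -304.3,   -3.4]), 0.73, array([352.9, 290.4]))]
side baren [(array([ 632.8, -441. ,   -1.9]), 0.58, array([389.8, 328.1])), (array([536.8,  -5.9,  11.7]), 0.19, array([248.7, 241.9]))]
```

Run:
```python
import cv2
im=cv2.imread("pics/top0.png"); cv2.imwrite("pics/top0c.png",cv2.resize(im[140:340,130:430],(795,530),interpolation=cv2.INTER_CUBIC))
im=cv2.imread("pics/side0.png"); cv2.imwrite("pics/side0c.png",cv2.resize(im[130:360,130:430],(780,598),interpolation=cv2.INTER_CUBIC))
```

```text
(no output)
```

View pics/top0c.png

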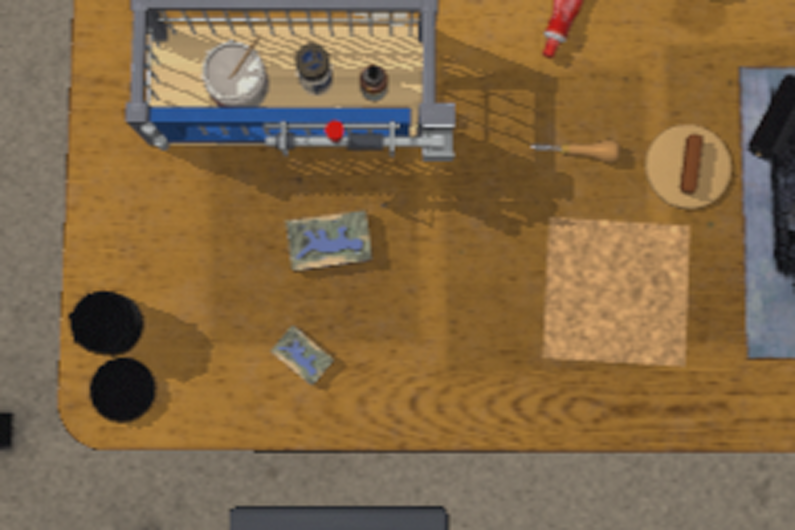

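View pics/side0c.png

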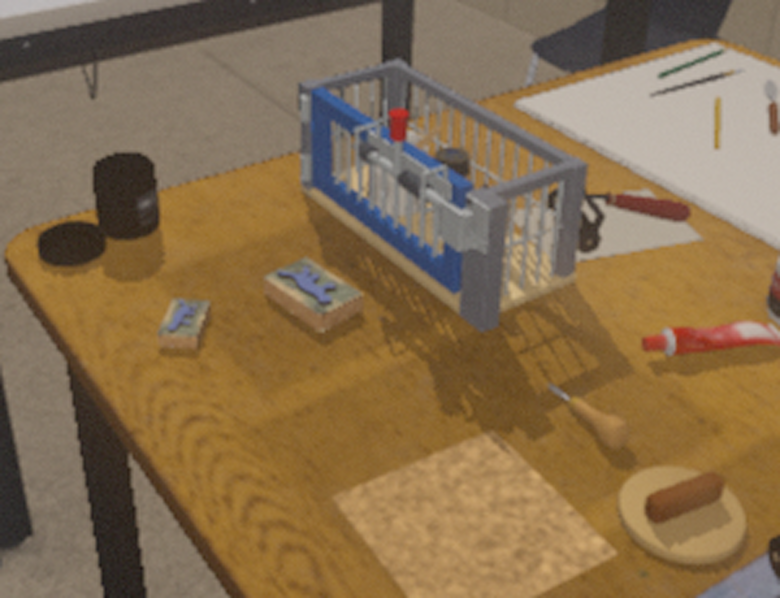

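The top crop shows these objects:
- The larger fish block is at crop (329,241), full frame (254,231). Its smaller look-alike is at (302,355), full frame (244,274).
- The mat is at (617,291), and the red knob is on the bolt at (335,130).
- Possible confusions are the smaller fish block and the red ink tube at (560,30). I choose the larger block in front of the gate, and the red knob on the bolt.

Next I measure yaw and positions.

Run:
```python
from h import *
np.set_printoptions(precision=2,suppress=True)
z=np.load("top.npz"); P=pts("top",z["d"]); im=z["im"]; 
def sel(c,r,zl,zh): return (abs(P[...,0]-c[0])<r)&(abs(P[...,1]-c[1])<r)&(P[...,2]>zl)&(P[...,2]<zh)&(z["d"]>0)
for n,c in(("big",(538,-7)),("small",(403,24))):
    m=sel(c,75,13,40); q=P[m][:,:2].astype(np.float32); print(n,m.sum(),P[m][:,2].mean(),cv2.minAreaRect(q))
# mat by colour
p=P.reshape(-1,3); 
m=sel((480,-352),140,-10,10); hsv=cv2.cvtColor(im,cv2.COLOR_RGB2HSV)
mm=(m&(hsv[...,2]>165)).astype(np.uint8); mm=cv2.morphologyEx(cv2.morphologyEx(mm,5-1-1+0,np.ones((3,3))),cv2.MORPH_CLOSE,np.ones((5,5)))
n,l,st,ce=cv2.connectedComponentsWithStats(mm); k=1+np.argmax(st[1:,4])
print("mat",st[k],cv2.minAreaRect(P[l==k][:,:2].astype(np.float32)))
# red knob
for nm in("top","side"):
    z2=np.load(nm+".npz"); Q=pts(nm,z2["d"]); h=cv2.cvtColor(z2["im"],cv2.COLOR_RGB2HSV)
    m=((h[...,0]<8)|(h[...,0]>172))&(h[...,1]>170)&(h[...,2]>100)&(abs(Q[...,0]-640)<60)&(abs(Q[...,1]+20)<60)&(Q[...,2]>100)
    print(nm,"knob",m.sum(),Q[m].mean(0),Q[m].min(0),Q[m].max(0))
# gate front top blue line
h=cv2.cvtColor(im,cv2.COLOR_RGB2HSV)
m=(h[...,0]>100)&(h[...,0]<125)&(h[...,1]>150)&(P[...,2]>130)&(P[...,2]<170)&(P[...,0]>600)&(P[...,0]<800)&(abs(P[...,1])<300)
q=P[m]; print("gate",m.sum(),q.mean(0),np.polyfit(q[:,1],q[:,0],1),q[:,1].min(),q[:,1].max())
```

```text
big 577 22.9421184916748 ((538.43505859375, -7.067333221435547), (60.45888900756836, 96.06159210205078), 7.4270548820495605)
small 192 17.304990106623595 ((418.4833068847656, 41.84162902832031), (113.27265167236328, 40.24383544921875), 49.3527946472168)
mat [ 335  222   55   56 2778] ((472.8984375, -256.76434326171875), (186.48199462890625, 379.6302490234375), 5.177677631378174)
top knob 36 [637.69 -18.77 204.65] [628.16 -27.53 198.18] [646.97 -10.27 212.72]
side knob 59 [633.77 -26.39 195.77] [626.14 -33.31 178.13] [645.35 -12.96 205.32]
gate 545 [664.05  54.03 149.11] [ -0.01 664.83] -96.55838653759554 187.49720728947383
```

```bash
cat >> h.py <<'E'
def plan(target,yang=None):
    p,Rm,s=pose(); ya=np.degrees(np.arctan2(Rm[1,1],Rm[0,1]))
    print("t %.2f"%s["time_s"],"pos",p.round(1),"yang %.1f"%ya,"F",np.round(s["force"],1),"w %.1f"%s["gripper_width"])
    print("shift cm",rel(target).round(2),"turn",None if yang is None else round(np.radians(ya-yang),3))
E
python3 - <<'E'
from h import *
plan([538.4,-7,130],7.4)
z=np.load("top.npz"); P=pts("top",z["d"])
m=(P[...,0]>600)&(P[...,0]<660)&(P[...,1]>-140)&(P[...,1]<90)&(P[...,2]>145)
for y in range(-140,90,10):
    k=m&(abs(P[...,1]-y)<5); print(y,P[k][:,2].max().round(0) if k.any() else None,end="; ")
E
```

```text
t 1.00 pos [273.9 616.9 250.3] yang 66.1 F [ 0.1 -0.2  0.1] w 85.2
shift cm [-49.49 -46.3   12.03] turn 1.024
-140 155.0; -130 159.0; -120 155.0; -110 150.0; -100 151.0; -90 153.0; -80 173.0; -70 154.0; -60 152.0; -50 152.0; -40 158.0; -30 209.0; -20 213.0; -10 212.0; 0 153.0; 10 153.0; 20 154.0; 30 153.0; 40 172.0; 50 155.0; 60 154.0; 70 157.0; 80 157.0;
```

```bash
python3 -m pendant '[[-1,[-4,-3.7,0.5],0.1],[-1,[-9,-8.4,2],0.2],[-1,[-14,-13,3],0.35],[-1,[-19,-17.6,4],0.5],[-1,[-24,-22.2,5],0.65],[-1,[-29,-27,6.5],0.8],[-1,[-34,-31.6,8],0.9],[-1,[-39,-36.2,9.5],1.0],[-1,[-44,-41,11],1.024],[-1,[-49.5,-46.3,12],1.024]]' 25
python3 - <<'E'
from h import *
plan([538.4,-7,130],7.4)
E
```

```text
time_s: 2.25
tool_pos: [512.2, 56.3, 142.0]
orientation: [0.0, 0.66, 0.751, 0.0]
force: [1.7, -0.3, 0.1]
gripper_width: 85.1
t 2.25 pos [512.2  56.3 142. ] yang 7.4 F [ 1.7 -0.3  0.1] w 85.1
shift cm [-6.62  1.79  1.2 ] turn -0.0
```

```bash
python3 -m pendant '[[-1,[-4,1,0.6],0],[-1,[-6.6,1.8,1.2],0],[-1,[-6.6,1.8,1.2],0],[-1,[-6.6,1.8,1.2],0],[-1,[-6.6,1.8,1.2],0],[-1,[-6.6,1.8,1.2],0],[-1,[-6.6,1.8,1.2],0],[-1,[-6.6,1.8,1.2],0],[-1,[-6.6,1.8,1.2],0],[-1,[-6.6,1.8,1.2],0]]'
python3 - <<'E'
from h import *
K=cam("wrist"); im,d=arm.grab_frame("wrist"); P=pts("wrist",d,K)
cv2.imwrite("pics/w1.png",im[...,::-1])
m=(abs(P[...,0]-538)<70)&(abs(P[...,1]+7)<75)&(P[...,2]>12)&(P[...,2]<40)&(d>0)
print(m.sum(),P[m][:,2].mean(),cv2.minAreaRect(P[m][:,:2].astype(np.float32)))
plan([538.4,-7,21],7.4)
E
```

```text
time_s: 3.5
tool_pos: [538.5, -6.8, 130.0]
orientation: [0.0, 0.66, 0.751, 0.0]
force: [-1.1, -0.5, -0.0]
gripper_width: 85.7
11713 23.478422670952778 ((539.5108642578125, -6.311988830566406), (60.1702995300293, 96.60028076171875), 8.26456069946289)
t 3.55 pos [538.5  -6.8 130. ] yang 7.4 F [-0.3  0.   0.1] w 85.5
shift cm [-0.02 -0.02 10.9 ] turn -0.0
```

View pics/w1.png

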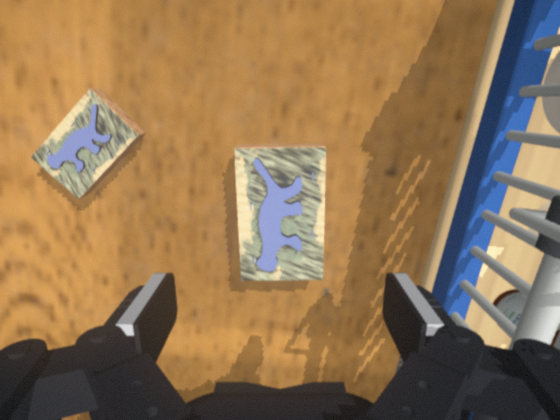

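The wrist view confirms the larger block at (281,213), measuring 60 x 96 mm, with the small look-alike at (87,143). The jaws straddle the large one, so I descend and grip.

```bash
python3 -m pendant '[[-1,[0.05,0.05,4],0],[-1,[0.05,0.05,8],-0.01],[-1,[0.05,0.05,10.5],-0.01],[-1,[0.05,0.05,10.9],-0.01],[-1,[0.05,0.05,10.9],-0.01],[1,[0.05,0.05,10.9],-0.01],[1,[0.05,0.05,10.9],-0.01],[1,[0.05,0.05,10.9],-0.01],[1,[0.05,0.05,10.9],-0.01],[1,[0.05,0.05,10.9],-0.01]]' 25
python3 - <<'E'
from h import *
plan([480,-352,21],7.4)
E
```

```text
time_s: 4.8
tool_pos: [540.4, -6.4, 22.6]
orientation: [0.001, 0.656, 0.754, 0.001]
force: [-0.7, 0.5, 6.3]
gripper_width: 59.3
t 4.80 pos [540.4  -6.4  22.6] yang 7.9 F [-0.7  0.5  6.3] w 59.3
shift cm [-33.4  -10.76   0.14] turn 0.01
```

```bash
python3 -m pendant '[[1,[-1,-0.3,0.05],0],[1,[-3,-1,0.05],0],[1,[-5.5,-1.8,0.05],0],[1,[-8,-2.6,0.05],0],[1,[-10.5,-3.4,0.05],0],[1,[-13,-4.2,0.05],0],[1,[-15.5,-5,0.05],0],[1,[-18,-5.8,0.05],0],[1,[-18,-5.8,0.05],0],[1,[-18,-5.8,0.05],0]]' 40
python3 - <<'E'
from h import *
plan([480,-352,22.5],7.4)
E
```

```text
time_s: 6.05
tool_pos: [508.4, -193.5, 22.8]
orientation: [0.002, 0.656, 0.754, 0.001]
force: [-1.1, -3.7, 5.6]
gripper_width: 58.7
t 6.05 pos [ 508.4 -193.5   22.8] yang 7.9 F [-1.1 -3.7  5.6] w 58.7
shift cm [-15.3   -5.01   0.04] turn 0.009
```

```bash
python3 -m pendant '[[1,[-1,-0.3,0],0],[1,[-3,-1,0],0],[1,[-5,-1.6,-0.03],0],[1,[-7,-2.3,-0.03],0],[1,[-9,-2.9,-0.03],0],[1,[-11,-3.6,-0.03],0],[1,[-13,-4.3,-0.03],0],[1,[-14.8,-4.9,-0.03],0],[1,[-15.3,-5,0],0],[1,[-15.3,-5,0],0]]'
python3 - <<'E'
from h import *
plan([480,-352,22.5],7.4)
im,d=arm.grab_frame("top"); cv2.imwrite("pics/top2.png",cv2.resize(im[140:340,230:430],(600,600),interpolation=cv2.INTER_CUBIC)[...,::-1])
E
```

```text
time_s: 7.3
tool_pos: [480.0, -352.4, 22.8]
orientation: [0.002, 0.657, 0.754, 0.001]
force: [0.8, -0.8, 0.6]
gripper_width: 58.9
t 7.30 pos [ 480.  -352.4   22.8] yang 7.9 F [ 0.8 -0.8  0.6] w 58.9
shift cm [0.04 0.01 0.03] turn 0.009
```

View pics/top2.png

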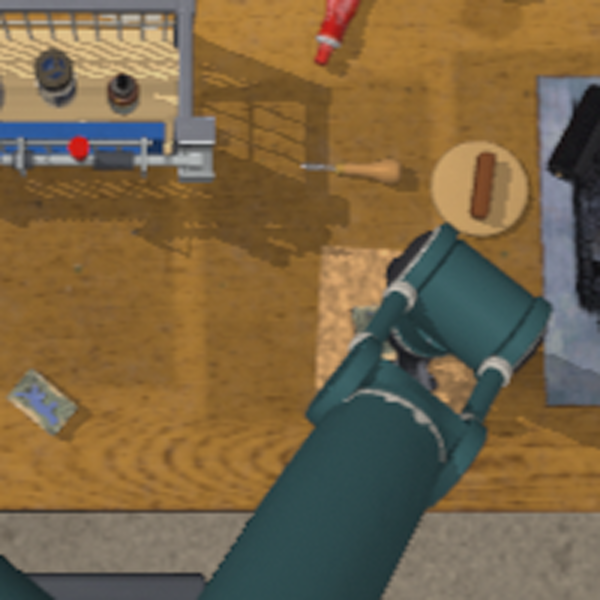

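The arm hides the block, though its corner shows at about (362,318) on the mat. I release, rise straight up and check from the wrist.

```bash
python3 -m pendant '[[-1,[0,0,0],0],[-1,[0,0,0],0],[-1,[0,0,0],0],[-1,[0,0,0],0],[-1,[0,0,-2],0],[-1,[0,0,-6],0],[-1,[0,0,-12],0],[-1,[0,0,-17],0],[-1,[0,0,-20],0],[-1,[0,0,-20],0]]'
python3 - <<'E'
from h import *
K=cam("wrist"); im,d=arm.grab_frame("wrist"); P=pts("wrist",d,K)
cv2.imwrite("pics/w2.png",im[...,::-1])
m=(abs(P[...,0]-480)<70)&(abs(P[...,1]+352)<75)&(P[...,2]>14)&(P[...,2]<40)&(d>0)
print(m.sum(),P[m][:,2].mean(),cv2.minAreaRect(P[m][:,:2].astype(np.float32)))
np.savez("w2.npz",P=P,im=im)
for c in("mat","block_center"): print(c,[(np.round(x["point"],1),round(x["score"],2)) for x in arm.landmark_of("wrist",c)[:2]])
plan([580,-18,270],0.6)
E
```

```text
time_s: 8.6
tool_pos: [481.0, -353.3, 228.5]
orientation: [0.007, 0.656, 0.754, 0.001]
force: [-0.5, -0.9, 0.4]
gripper_width: 85.4
6218 23.49071727985595 ((480.102294921875, -351.27978515625), (60.102962493896484, 95.49453735351562), 7.997761249542236)
mat []
block_center [(array([ 474.3, -352.9,    8.1]), 0.66)]
t 8.75 pos [ 478.4 -351.2  222.1] yang 7.9 F [ 1.   0.2 -0.4] w 85.7
shift cm [31.59 14.68 -4.78] turn 0.128
```

View pics/w2.png

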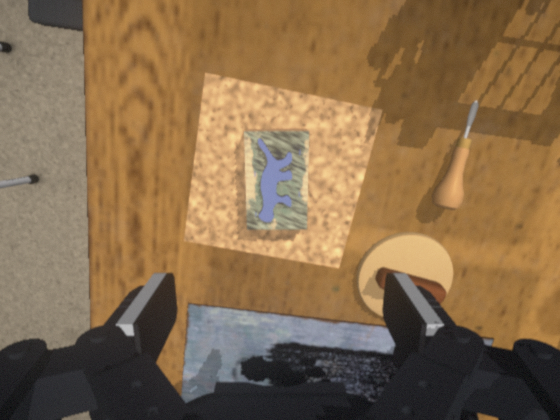

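The block sits centred at about (277,180), and the mat's diagonals cross at (279,179), so it is within about 2 mm of the middle and still flat. The gouge and baren are untouched. Next is the knob.

```bash
python3 - <<'E'
from h import *
plan([637.5,-18.7,270],0.6)
E
python3 -m pendant '[[-1,[2,1.2,-2],0.02],[-1,[6,3.6,-3],0.05],[-1,[10,6,-4],0.1],[-1,[14,8.4,-4.8],0.128],[-1,[18,11,-4.8],0.128],[-1,[22,14,-4.8],0.128],[-1,[26,17,-4.8],0.128],[-1,[29,19,-4.8],0.128],[-1,[30.8,20.3,-4.8],0.128],[-1,[30.8,20.3,-4.8],0.128]]'
python3 - <<'E'
from h import *
plan([637.5,-18.7,270],0.6)
E
```

```text
t 8.75 pos [ 478.4 -351.2  222.1] yang 7.9 F [ 1.   0.2 -0.4] w 85.7
shift cm [30.72 20.37 -4.75] turn 0.128
time_s: 10.0
tool_pos: [636.5, -17.0, 268.8]
orientation: [0.001, 0.703, 0.712, 0.0]
force: [0.5, -0.2, 0.1]
gripper_width: 85.4
t 10.00 pos [636.5 -17.  268.8] yang 0.7 F [ 0.5 -0.2  0.1] w 85.4
shift cm [-0.17  0.1  -0.12] turn 0.002
```

Run:
```python
from h import *
arm.camera_params("wrist")
K=cam("wrist"); im,d=arm.grab_frame("wrist"); P=pts("wrist",d,K); print(cam("wrist")[3][:3,3]-K[3][:3,3])
cv2.imwrite("pics/w3.png",im[...,::-1])
h=cv2.cvtColor(im,cv2.COLOR_RGB2HSV)
m=((h[...,0]<8)|(h[...,0]>172))&(h[...,1]>150)&(h[...,2]>80)&(d>0)&(abs(P[...,0]-637)<50)&(abs(P[...,1]+19)<50)
q=P[m]; zt=np.percentile(q[:,2],95); t=q[q[:,2]>zt-4]
print(m.sum(),"ztop",zt,q[:,2].min(),"top rect",cv2.minEnclosingCircle(t[:,:2].astype(np.float32)),t.mean(0))
print([(np.round(x["point"],1),round(x["score"],2)) for x in arm.landmark_of("wrist","bolt_knob")[:2]])
```

```text
[-0.22146273 -1.00243067  0.30405007]
1212 ztop 206.22189806090947 137.9538383407768 top rect ((645.6502685546875, -11.560053825378418), 19.75186538696289) [638.61144748 -17.84035663 205.36345839]
[(array([640.8, -18. , 187.8]), 0.66)]
```

View pics/w3.png

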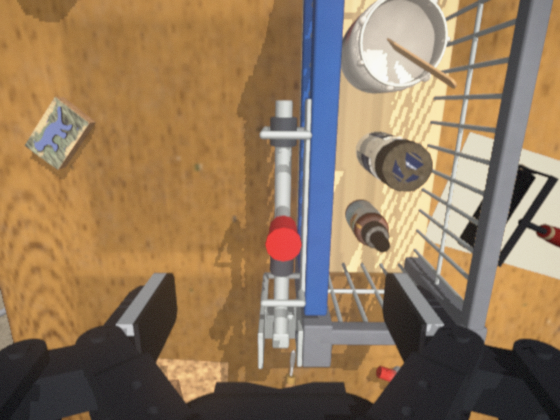

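The red knob shows clearly at (284,239) between the jaws. Depth puts it at (638.6, -17.8) with its top at 205, which matches the description. I descend and grip.

```bash
python3 - <<'E'
from h import *
plan([638.6,-17.8,191],0.6)
E
python3 -m pendant '[[-1,[-0.08,0.2,3],0],[-1,[-0.08,0.2,6],0],[-1,[-0.08,0.2,7.6],0],[-1,[-0.08,0.2,7.8],0],[1,[-0.08,0.2,7.8],0],[1,[-0.08,0.2,7.8],0],[1,[-0.08,0.2,7.8],0],[1,[-0.08,0.2,7.8],0],[1,[-0.08,0.2,7.8],0],[1,[-0.08,0.2,7.8],0]]' 50
python3 - <<'E'
from h import *
plan([638.6,-17.8,191],0.6)
E
```

```text
t 10.10 pos [636.1 -18.7 269.5] yang 0.6 F [ 1.  -0.2  0.1] w 85.6
shift cm [0.1  0.23 7.85] turn 0.0
time_s: 11.35
tool_pos: [638.8, -19.6, 192.4]
orientation: [0.002, 0.703, 0.711, 0.001]
force: [-0.4, 0.2, 4.3]
gripper_width: 17.7
t 11.35 pos [638.8 -19.6 192.4] yang 0.6 F [-0.4  0.2  4.3] w 17.7
shift cm [ 0.18 -0.01  0.14] turn 0.0
```

```bash
python3 -m pendant '[[1,[0,0,-0.4],0],[1,[0,0,-0.8],0],[1,[0,0,-1.2],0],[1,[0,0,-1.35],0],[1,[0,0,-1.35],0],[1,[0.2,0,-1.35],0],[1,[0.5,0,-1.35],0],[1,[0.8,0,-1.35],0],[1,[1,0,-1.35],0],[1,[1,0,-1.35],0]]' 60
python3 - <<'E'
from h import *
plan([638.4,22,204],0.6)
E
```

```text
time_s: 12.6
tool_pos: [638.5, -9.2, 205.8]
orientation: [0.002, 0.703, 0.711, 0.001]
force: [0.6, -0.7, -2.3]
gripper_width: 17.8
t 12.60 pos [638.5  -9.2 205.8] yang 0.6 F [ 0.6 -0.7 -2.3] w 17.8
shift cm [3.12 0.02 0.18] turn 0.0
```

```bash
python3 -m pendant '[[1,[0.5,0,0],0],[1,[1,0,0],0],[1,[1.5,0,0],0],[1,[2,0,0],0],[1,[2.5,0,0],0],[1,[3,0,0],0],[1,[3.1,0,0],0],[1,[3.1,0,0],0],[1,[3.1,0,0],0],[1,[3.1,0,0],0]]'
python3 - <<'E'
from h import *
p,Rm,s=pose(); print(p,s["force"],s["gripper_width"])
H=np.array([654.6,191.8]); v=p[:2]-H; print(v)
for a in np.radians([4,8,12,16,20,24,28,30,31]):
    c,si=np.cos(-a),np.sin(-a); t=H+np.array([[c,-si],[si,c]])@v
    print(round(np.degrees(a)),round(a,3),rel([*t,p[2]]).round(2),t.round(0))
E
```

```text
time_s: 13.85
tool_pos: [638.4, 22.2, 205.9]
orientation: [0.001, 0.703, 0.711, 0.001]
force: [3.1, 2.1, -1.6]
gripper_width: 17.9
[638.39092861  22.21475087 205.93535283] [ 3.05420628  2.0630897  -1.63328482] 17.906513386452293
[ -16.20907139 -169.58524913]
4 0.07 [ 0.17 -1.18 -0.  ] [627.  24.]
8 0.14 [ 0.42 -2.34 -0.01] [615.  26.]
12 0.209 [ 0.75 -3.48 -0.01] [603.  29.]
16 0.279 [ 1.15 -4.6  -0.02] [592.  33.]
20 0.349 [ 1.64 -5.69 -0.02] [581.  38.]
24 0.419 [ 2.2  -6.73 -0.03] [571.  43.]
28 0.489 [ 2.83 -7.74 -0.03] [561.  50.]
30 0.524 [ 3.17 -8.23 -0.03] [556.  53.]
31 0.541 [ 3.35 -8.47 -0.03] [553.  55.]
```

```bash
python3 -m pendant '[[1,[0.04,-0.3,0],0.017],[1,[0.1,-0.7,0],0.04],[1,[0.17,-1.18,0],0.07],[1,[0.29,-1.76,0],0.105],[1,[0.42,-2.34,0],0.14],[1,[0.58,-2.91,0],0.174],[1,[0.75,-3.48,0],0.209],[1,[0.95,-4.05,0],0.244],[1,[1.15,-4.6,-0.02],0.279],[1,[1.15,-4.6,-0.02],0.279]]'
python3 - <<'E'
from h import *
p,Rm,s=pose(); print(p,s["force"],s["gripper_width"])
H=np.array([654.6,191.8]); v=p[:2]-H; v0=np.array([-16.2,-169.6]); 
a0=np.arctan2(*v0)-np.arctan2(*v) ; print("deg",np.degrees(np.arctan2(v0[1],v0[0])-np.arctan2(v[1],v[0])),np.linalg.norm(v),np.linalg.norm(v0))
a0=np.arctan2(v0[1],v0[0])-np.arctan2(v[1],v[0])
v=v*np.linalg.norm(v0)/np.linalg.norm(v)
for a in np.radians([18,20,22,24,26,28,30,30.5]):
    b=a-a0; c,si=np.cos(-b),np.sin(-b); t=H+np.array([[c,-si],[si,c]])@v
    print(round(np.degrees(a)),round(b,3),rel([*t,p[2]]).round(2),t.round(0))
E
```

```text
time_s: 15.1
tool_pos: [591.8, 33.2, 206.0]
orientation: [0.001, 0.795, 0.606, 0.001]
force: [4.9, -0.1, -1.9]
gripper_width: 17.8
[591.837358    33.16573338 205.9890061 ] [ 4.88504605 -0.05411426 -1.91315176] 17.8076780740898
deg 16.129640414443376 170.59888562933818 170.37194604746404
18 0.033 [ 0.09 -0.55 -0.  ] [587.  36.]
20 0.068 [ 0.19 -1.14 -0.  ] [581.  38.]
22 0.102 [ 0.3  -1.72 -0.01] [576.  41.]
24 0.137 [ 0.43 -2.3  -0.01] [571.  43.]
26 0.172 [ 0.59 -2.87 -0.01] [566.  46.]
28 0.207 [ 0.76 -3.44 -0.01] [561.  50.]
30 0.242 [ 0.96 -4.   -0.01] [556.  53.]
30 0.251 [ 1.01 -4.14 -0.01] [555.  54.]
```

Force matches the spring at about 5 N, and there is no binding. I finish the swing.

```bash
python3 -m pendant '[[1,[0.04,-0.28,0],0.017],[1,[0.13,-0.8,0],0.05],[1,[0.22,-1.3,0],0.078],[1,[0.34,-1.9,0],0.113],[1,[0.48,-2.5,0],0.15],[1,[0.65,-3.1,0],0.185],[1,[0.84,-3.7,0],0.222],[1,[0.97,-4.05,0],0.245],[1,[0.97,-4.05,0],0.245],[1,[0.97,-4.05,0],0.245]]'
python3 - <<'E'
from h import *
p,Rm,s=pose(); print(p,s["force"],s["gripper_width"],np.abs(s["qvel"]).max())
H=np.array([654.6,191.8]); v=p[:2]-H; v0=np.array([-16.2,-169.6])
print("deg",np.degrees(np.arctan2(v0[1],v0[0])-np.arctan2(v[1],v[0])),np.linalg.norm(v))
out=[]
for n in("top","side"):
    im,d=arm.grab_frame(n); P=pts(n,d); h=cv2.cvtColor(im,cv2.COLOR_RGB2HSV)
    m=(h[...,0]>100)&(h[...,0]<125)&(h[...,1]>150)&(P[...,2]>135)&(P[...,2]<160)&(P[...,0]>450)&(P[...,0]<700)&(P[...,1]<250)&(P[...,1]>-150)
    q=P[m]; 
    if len(q)>20: l=cv2.fitLine(q[:,:2].astype(np.float32),cv2.DIST_HUBER,0,.01,.01).ravel(); print(n,len(q),"gate line deg from y",np.degrees(np.arctan2(l[0],l[1])))
    out.append(im[120:360,100:440])
    for c in("block_center","mat","jar_black","lid_black","cutter_u","baren"): print(n,c,[(np.round(x["point"],0),round(x["score"],2)) for x in arm.landmark_of(n,c)[:2]])
cv2.imwrite("pics/fin.png",cv2.resize(np.hstack(out),(800,282),interpolation=cv2.INTER_AREA)[...,::-1])
E
```

```text
time_s: 16.35
tool_pos: [555.5, 52.9, 206.0]
orientation: [0.002, 0.863, 0.504, 0.001]
force: [5.3, -1.2, -1.9]
gripper_width: 17.6
[555.46005864  52.93895581 205.96957437] [ 5.28501751 -1.2480854  -1.92021791] 17.60542869087799 0.0011558198195315559
deg 30.06869199568029 170.61980414889953
top 167 gate line deg from y 31.896797
top block_center [(array([ 483., -350.,    8.]), 0.66), (array([403.,  26.,   9.]), 0.66)]
top mat [(array([ 479., -356.,    2.]), 0.96)]
top jar_black [(array([439., 252.,  -3.]), 0.81)]
top lid_black [(array([361., 233.,  -3.]), 0.8)]
top cutter_u [(array([ 655., -306.,    1.]), 0.44)]
top baren [(array([ 633., -444.,    4.]), 0.76)]
side block_center [(array([404.,  22.,   9.]), 0.61), (array([ 478., -351.,   12.]), 0.58)]
side mat [(array([ 481., -350.,   -3.]), 0.74)]
side jar_black [(array([438., 248.,   3.]), 0.72)]
side lid_black [(array([359., 236.,   1.]), 0.7), (array([555.,  52., 204.]), 0.27)]
side cutter_u [(array([ 652., -309.,    5.]), 0.75)]
side baren [(array([ 632., -443.,   -5.]), 0.66)]
```

View pics/fin.png

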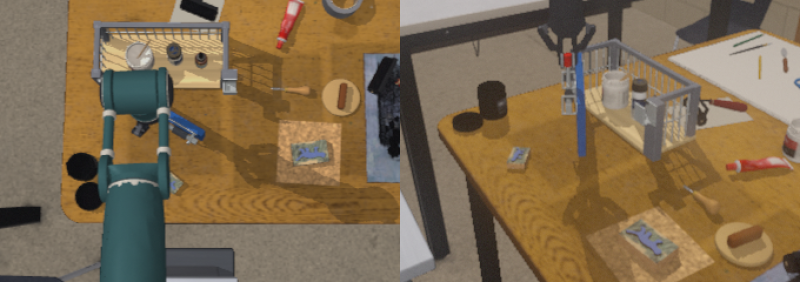

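The final picture shows the block on the mat at left-panel (309,152), with the gripper holding the knob and the gate swung out at (185,128). The jar, lid, gouge and baren have not moved. The arm is at rest, so I hand in.

Run:
```python
from rig import arm
print(arm.finish_job())
```

```text
the job is handed in; nothing more can be done
None
```

The job is done and handed in at about 17 s of the 48 s allowed; no verdict was reported.

- **Block:** I gripped the larger fish block across its 60 mm width and slid it flat to the middle of the mat. The wrist view put it within about 2 mm of the mat's centre. The fingers pressed down with about 6 N at first, easing to almost none at the mat.
- **Bolt:** I gripped the red knob, lifted the bolt about 13 mm over the tongue and drew it back about 41 mm. It did not catch.
- **Gate:** I swung it open along its arc and am still gripping the knob and holding the gate still there, with the bolt drawn back. The spring load reads about 5 N and the finger opening is 17.6 mm on the 18 mm knob.

**Last checks:** The knob's position puts the gate at 30.1°. A line fitted to the partly hidden gate in the top picture gave about 32°. I trust the first, because the tool's own turn (0.524 rad, 30°) agrees with it. The jar, lid, gouge and baren are where they started, within the networks' scatter of a few mm.

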